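Shut the reagent lock box and snap its padlock closed

TASK

Lock the reagents away: push the lid of the grey steel box shut, swing the padlock's open shackle round until its free leg stands over the hole in the lid's tab, and press the shackle down through the tab into the padlock until it catches and stays down. Stop pressing once it has caught, do not force the lock, and leave the other things on the bench where they are.

Things in the scene. Friction and masses are not known exactly. Their poses are not given: they have to be found in the camera images.
- lock_box: Grey sheet-steel box, fixed to the bench; lid shut 120 x 166 x 86 mm (x, y, z); vials inside. Origin: centre of the underside, 7.5 mm below the worktop plane z = 0; x to the back (hinge side), y along the front to the left, z up. Hinge axis at x +60, z 82.5 mm. Front face at x -57 mm; a steel holder there carries the padlock.
- lid (a joint): Angle of the box lid in rad: 0 shut, grows as it opens upward; starts between 0.45 and 0.95 and stays where it is left (stiff hinge: 3 to 6 N down on the middle of the lid move it). At 0 it meets a hard stop.
- lid_middle (a point): Middle of the lid's flat top surface (the lid is 120 x 166 mm; shut, this point is 86 mm above the box's underside). It lies 60 mm from the hinge axis.
- lid_eye (a point): Centre of the 14 mm round hole in the lid's steel tab, on the tab's upper face. The tab is 26 mm wide, 3 mm thick, stands 30 mm out from the lid's front. Lid shut: it lies 1 mm above the padlock's top (upper face 80 mm above the box's underside), hole over the bore for the shackle's free leg.
- padlock: Brass padlock upright in the holder on the box's front, fixed; body 26 x 78 x 70 mm (x, y, z), rounded ends. Origin: centre of its underside, 76 mm in front of the box's centre and 6 mm above its underside; axes as the box's. Two bores go down from its top (z = 70 mm), on x = 0: heel bore at y +16 mm, 10 mm wide; free leg's bore at y -16 mm, 11 mm wide.
- shackle: Steel shackle: upside-down U of 9 mm bar, legs 32 mm apart. Origin: heel leg's axis, lower end, inside the padlock; z up, y from free leg to heel. Captive heel: it turns about z and moves up and down but cannot come out. Starts up, turned 0.9 to 1.9 rad clockwise (seen from above) from the locking position, where its y is parallel to the padlock's y; turn it back counter-clockwise.
- bore (a point): Mouth of the free leg's bore, on its axis, on the padlock's top. A spring holds the shackle up (2 N to start it down, 6 N at the bottom); passing the hidden pawl takes about 10 N. It catches with the free leg's end 10 to 21 mm below this point, at a depth that differs from lock to lock and cannot be seen; a hard stop lies 1.5 mm deeper. Caught, it stays down when let go; else it springs up.
- toe_tip (a point): Lower end of the shackle's free leg, on its axis; the end is tapered from 9 to 4 mm over its last 3.5 mm. With the shackle up it is 8 mm above the padlock's top (4 mm above the shut lid's tab). In the shackle's frame: x 0, y -32, z +49.7 mm.
- crown (a point): Middle of the shackle's crown (the level top bar, flat for 10 mm, then rounded), on the bar's axis; the bar's top is 4.5 mm higher. With the shackle up, 46 mm above the padlock's top. In the shackle's frame: x 0, y -16, z +88 mm.
- amber_bottle: Bystander: small amber glass bottle with red cap, 51 x 52 x 108 mm. Origin: centre of its underside.
- beaker: Bystander: small clear glass beaker, 43 mm across, 56 mm tall. Origin: centre of its underside.
- notebook: Bystander: tan spiral notebook lying flat, 148 x 109 x 13 mm. Origin: centre of its underside.
- timer: Bystander: white countdown timer lying flat, 58 x 66 x 18 mm. Origin: centre of its underside.
- marker: Bystander: black bench marker lying flat, 138 mm long, 13 mm thick. Origin: centre of its underside.
- hdpe_bottle: Bystander: white plastic screw-cap bottle, 55 mm across, 132 mm tall. Origin: centre of its underside.

How it is judged:
On the way, in this order (a step that is already met when the one before it is completed fails the run):
1. the lid is shut (value of joint lid below 0.03 rad), for 0.1 s.
2. the shackle's free leg is swung round over the hole in the lid's tab (value of joint lid below 0.03 rad and horizontal distance between toe_tip and lid_eye below 0.005 m).
3. the shackle is pressed down into the padlock through the tab (all of step 2 and z of toe_tip in the frame of padlock below 0.062 m), for 0.1 s.
At the end, for the whole second after the job is handed in: The lid is shut (within 0.03 rad) and the let-go shackle stays down: the end of its free leg, through the hole in the lid's tab (within 5 mm of its middle), rests at least 8 mm below the padlock's top, at rest (all of step 3 and linear speed of shackle below 0.02 m/s); the robot touches nothing.
It fails at once if the shackle is jammed into the padlock by force (contact force between shackle and padlock above 60 N).
It fails at once if after it has caught, the shackle is pressed on hard against the stop in the lock (contact force between shackle and lock_works_c0 above 14 N).
It fails at once if a bystander is moved by more than 3 cm (distance of any of amber_bottle, beaker, notebook, timer, marker, hdpe_bottle from where it was at the start of the episode above 0.03 m).
It also fails if it takes over 58 s, if anything falls off the work surface, if the arm or the gripper's body presses on something with over 40 N, if the wrist force passes 120 N, or if a joint passes its speed limit or range.

ROBOT

A 6-joint arm with a two-finger parallel gripper is mounted at the origin on a cart in front of the work surface, level with it; the furniture and walls round the work are solid. World frame = base frame: x ahead of the robot, y to its left, z up, the work surface at z = 0. Lengths are in m, angles in rad, forces in N, time in s.
With the tool pointing down it reaches from about 0.25 to 0.85 m from the base axis. Payload 12.5 kg.
Tool frame: the origin (TCP) lies at the centre of the arm's flange, where the gripper is bolted on; the fingertips stand 186 mm ahead of it and the grasp point (between the pads) lies 167 mm ahead of it; x points along the fingers, z is the direction in which the jaws open and shut, and the axes are right-handed (so a half turn about x gives the same grasp; the last joint's range is limited). The gripper opens to 93 mm and grips with 3 to 60 N. Pads are 15 mm wide; open, the fingers measure 128 mm over their backs; the gripper's body (75 mm by 188 mm) begins 65 mm behind the grasp point.
Start: joints at [-1.317, 0.351, 1.652, -0, 1.139, -0.085], TCP at [0.183, -0.519, 0.405] pointing down, gripper open.
Joint ranges: [-2.75, 2.75], [-0.79, 2.1], [0.01, 2.65], [-1.57, 4.71], [0.07, 3.14], [-2.87, 2.87]. Speed limits (rad/s): [2.22, 2.22, 2.79, 3.14, 3.14, 3.14].

INTERFACE

Orientations are given as a rotation vector (axis times angle).
In Python, from workcell import bot, cams, finish_job gives the robot as it stands. The module is installed in compiled form; this text tells all that it offers.
- The arm moves only by the tool drive_tool, never from a script. Its argument "rows" is a list of rows, each an object with "fingers": the opening in per cent of the stroke, from 0 (shut) to 100 (fully open); "offset": the shift along the tool's x, y, z in units of 30 mm (1.0 is 30 mm), a list of three; "rot": the turn, a rotation vector about the tool's x, y, z in units of 6 degrees (1.0 is 6 degrees), a list of three. A call has 1 to 20 rows; each row is the pose to reach, as a shift and turn from the pose commanded when the call began, along the tool's axes at that moment; what a row does not reach only later rows make up. A row lasts 1/12 s, in which the tool goes at most 41.7 mm and 7.16 degrees, less where a joint would pass 70% of its speed; a pose out of reach is approached as far as the arm can. A call with a gripper value outside its range is refused whole. The fingers move at their own pace and stop on an object; "grip_force" is the grip in N (left out, the last holds). Time passes only in rows, so rows that repeat a pose let the fingers close. It gives the time, the measured TCP pose, the force and the opening at its end, in the units of the state.
- bot.observe(): the state, without advancing time (a new reading comes with each control period).
- cams.snapshot(name): name is "scene" or "top" or "wrist"; returns (picture, depth): 400x640x3 uint8, red, green, blue; 400x640 float32, m along the optical axis (not along the pixel's ray), 0 where there is no reading.
- cams.camera_info(name): a dict with "fovy" (degrees; the focal length in pixels is half the picture's height over the tangent of half this angle, whatever the lens; pixels are square), "cx", "cy" (the principal point, pixels), "k1" (the pictures are not rectified: a ray, as slopes to the right and down, at radius r is drawn at 1 + k1 r^2 times it, then the intrinsics apply), "rvec" (rotation vector, rad) and "tvec" (3), from world to camera coordinates, as OpenCV has them. Camera axes: x right, y down, z forward; pixel columns grow to the right and rows downward; lengths in m; the calibration is good to about 2 mm. A picture is of the moment at which its call begins: read the wrist's pose just before it. camera_info takes no time and is no camera call; for the wrist camera it gives the pose at the moment of the call.
- finish_job(): hands the job in, once; it reports no verdict.
The state is a dict: "t": time; "q": joint angles; "qd": joint speeds; "tau": joint torques, N m; "position": TCP position; "tcp_rot": TCP orientation; "contact_force": force on the tool from outside, world axes, zero at the start; "torque": the same for the moment, N m; "opening": opening from 0.0 (shut) to 1.0 (fully open).
Only numpy, scipy, OpenCV 4.12 (cv2) and the standard library are available. Lean on these libraries where they do the work, as an engineer would, in place of code of your own. Each camera call takes 0.05 s, during which the arm holds its last target. There are 200 camera calls.

## Working session

There is one attempt and no reset: what is moved stays moved. The work goes in short steps, Python scripts to look and compute and a tool call to move; the robot and the scene stay as the last step left them, time stands still between calls to the robot, and variables do not carry over. Pictures are saved under pics/ and viewed, about 8 in all and at most 12, crops included, and the job is handed in when it is done.

Besides the shell and the picture viewer there is one more tool, called by a JSON object that holds its "op" and its "data". drive_tool: Moves the arm, as the interface text tells. Its arguments: {"type":"object","properties":{"rows":{"type":"array"},"grip_force":{"type":"number"}},"required":["rows"]}

```bash
mkdir -p pics
cat > h.py <<'E'
import numpy as np, cv2
from workcell import bot, cams, finish_job
def K(i):
    f=200/np.tan(np.radians(i['fovy'])/2); return f
def cloud(name):
    s=bot.observe(); i=cams.camera_info(name); im,d=cams.snapshot(name)
    return im,d,i
def pts(d,i):
    f=K(i); v,u=np.mgrid[0:400,0:640].astype(float)
    x=(u-i['cx'])/f; y=(v-i['cy'])/f; rd=np.hypot(x,y); r=rd.copy()
    for _ in range(10): r=rd/(1+i['k1']*r*r)
    s=np.where(rd>0,r/np.maximum(rd,1e-9),1)
    P=np.stack([x*s*d,y*s*d,d],-1); R=cv2.Rodrigues(np.array(i['rvec'],float))[0]
    return (P-np.array(i['tvec']).ravel())@R
def proj(p,i):
    R=cv2.Rodrigues(np.array(i['rvec'],float))[0]; c=R@np.array(p)+np.array(i['tvec']).ravel()
    x,y=c[0]/c[2],c[1]/c[2]; g=1+i['k1']*(x*x+y*y); f=K(i)
    return np.array([i['cx']+f*x*g,i['cy']+f*y*g])
def save(im,n): cv2.imwrite('pics/'+n+'.png',im[:,:,::-1])
E
python3 - <<'E'
from h import *
for n in('scene','top'):
    im,d,i=cloud(n); save(im,n+'0'); np.savez(n+'0.npz',im=im,P=pts(d,i),d=d)
    print(n,i)
print(bot.observe())
E
python3 -c "
import cv2,numpy as np
a=cv2.imread('pics/scene0.png');b=cv2.imread('pics/top0.png')
cv2.imwrite('pics/both.png',cv2.resize(np.vstack([a,b]),(480,600)))"
```

```text
scene {'fovy': 51.48534360010889, 'cx': 314.3088864861402, 'cy': 204.80269510045568, 'k1': -0.05822097992707796, 'rvec': array([ 0.90990821, -2.18207777,  1.40196035]), 'tvec': array([0.43490993, 0.25910535, 0.51144797])}
top {'fovy': 55.46269629675086, 'cx': 321.9794832632676, 'cy': 201.66716692020728, 'k1': -0.09039402095593217, 'rvec': array([ 2.10925762, -2.11170737,  0.23350534]), 'tvec': array([0.02117539, 0.60735673, 0.86143386])}
{'t': 0.1, 'q': array([-1.31661489e+00,  3.51193260e-01,  1.65233851e+00, -2.64026910e-05,
        1.13909184e+00, -8.45743750e-02]), 'qd': array([-8.72082015e-04,  7.21178655e-04, -2.67611889e-03, -3.73687013e-05,
       -3.20174756e-03,  2.49746936e-04]), 'tau': array([ 8.36381223e-04, -4.98028457e+01, -2.85704702e+01,  7.00288592e-02,
        2.38921627e-02, -5.50877633e-05]), 'position': array([ 0.18278072, -0.51862555,  0.40425739]), 'tcp_rot': array([ 0.95677397,  1.35145768, -0.95570434]), 'contact_force': array([ 0.08570927,  0.16435995, -0.47781215]), 'torque': array([ 0.05243456,  0.00050822, -0.01198535]), 'opening': 1.0021600918934357}
```

View pics/scene0.png

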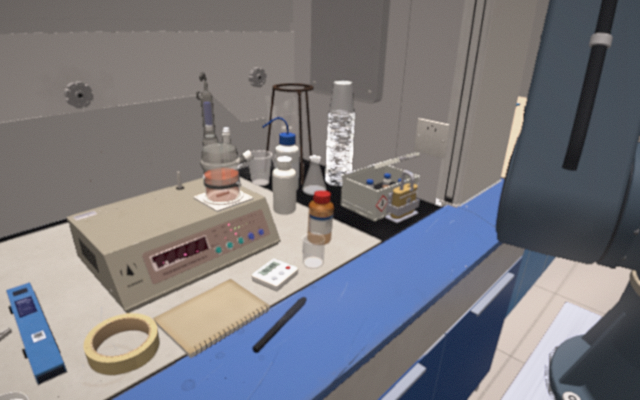

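View pics/top0.png

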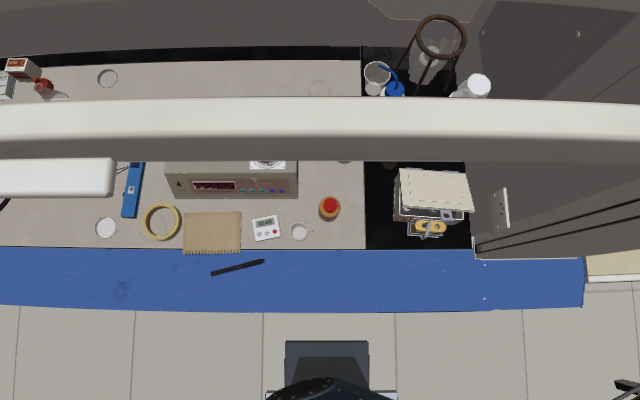

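The box is at the right, at top view (432,195) and scene (385,195). Its lid is half open, the brass padlock is at top (430,227), and a wall stands just to its right. I'll measure these next.

Run:
```python
from h import *
Z=np.load('top0.npz');im=Z['im'];P=Z['P']
hsv=cv2.cvtColor(im,cv2.COLOR_RGB2HSV)
sub=np.zeros((400,640),bool); sub[160:250,385:480]=1
br=sub&(hsv[...,1]>90)&(hsv[...,0]>12)&(hsv[...,0]<32)&(im[...,0]>120)
b=P[br]; print('brass',br.sum(),np.median(b,0),b.min(0),b.max(0))
t=b[abs(b[:,2]-.0685)<.006]; print(len(t)); 
if len(t)>5: print('rect',cv2.minAreaRect((t[:,:2]*1000).astype(np.float32)))
lid=sub&(hsv[...,1]<60)&(im[...,0]>190)&(P[...,2]>.08)
lab=cv2.connectedComponentsWithStats(lid.astype(np.uint8))
k=1+np.argmax(lab[2][1:,4]); L=P[lab[1]==k]; print('lid',len(L))
c=L.mean(0);u,s,vt=np.linalg.svd(L-c);print('c',c,'n',vt[2],'res',s/np.sqrt(len(L)),'ang',np.arccos(abs(vt[2][2])))
print('yaw normal',np.degrees(np.arctan2(vt[2][1],vt[2][0])))
print(L.min(0),L.max(0))
for p in[(398,170),(470,178),(393,205),(465,212),(345,155),(430,130),(30,120),(500,200),(480,240),(600,130)]: print(p,P[p[1],p[0]].round(3))
i=cams.camera_info('top')
big=cv2.resize(im[155:255,380:500],(720,600),interpolation=cv2.INTER_CUBIC);S=np.load('scene0.npz')['im']
big2=cv2.resize(S[140:230,330:440],(720,589),interpolation=cv2.INTER_CUBIC)
save(cv2.resize(np.hstack([big[:589],big2]),(800,330)),'crop0')
```

```text
brass 238 [ 0.54758752 -0.2454422   0.06918593] [ 4.09793631e-01 -3.00825756e-01  6.66684447e-05] [0.5618163  0.02573456 0.97098188]
234
rect ((547.2637329101562, -240.6169891357422), (74.70328521728516, 26.270124435424805), 85.19811248779297)
lid 2314
c [ 0.62595074 -0.24564531  0.11248198] n [-0.83226076  0.14027268 -0.53634467] res [0.05313798 0.04370792 0.01977966] ang 1.0046961683876527
yaw normal 170.43304508262443
[ 0.40979363 -0.33081596  0.08024458] [0.68596872 0.02573456 0.97098188]
(398, 170) [ 0.711 -0.185 -0.008]
(470, 178) [ 0.679 -0.368  0.026]
(393, 205) [ 0.612 -0.166  0.001]
(465, 212) [ 0.595 -0.361 -0.009]
(345, 155) [0.484 0.011 0.758]
(430, 130) [ 0.487 -0.031  0.79 ]
(30, 120) [0.495 0.184 0.79 ]
(500, 200) [ 0.584 -0.363  0.187]
(480, 240) [ 0.514 -0.373  0.043]
(600, 130) [ 0.489 -0.126  0.79 ]
```

View pics/crop0.png

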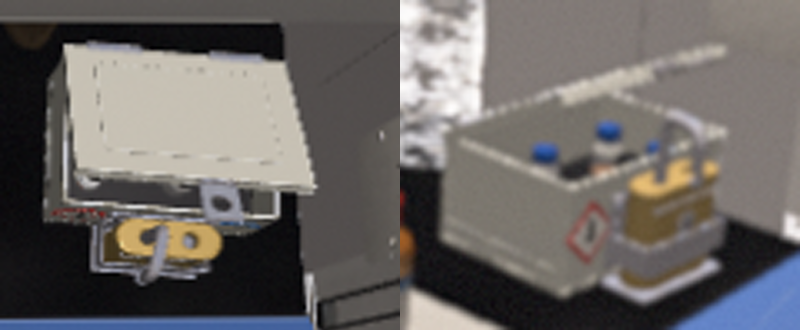

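```bash
cat >> h.py <<'E'
from scipy.spatial.transform import Rotation as Ro
def delta(target,Rt,s=None):
    """offset/rot units for target TCP pose from the measured pose"""
    s=s or bot.observe(); R0=Ro.from_rotvec(s['tcp_rot'])
    o=R0.inv().apply(np.array(target)-s['position'])/.03
    r=np.degrees((R0.inv()*Rt).as_rotvec())/6
    return o.round(3),r.round(3)
def down(jaw_deg):
    "tool x down, z (jaw) along horizontal heading jaw_deg"
    a=np.radians(jaw_deg); z=np.array([np.cos(a),np.sin(a),0]);x=np.array([0,0,-1.]);y=np.cross(z,x)
    return Ro.from_matrix(np.stack([x,y,z],1))
E
python3 - <<'E'
from h import *
s=bot.observe();print(Ro.from_rotvec(s['tcp_rot']).as_matrix().round(3))
Z=np.load('top0.npz');im=Z['im'];P=Z['P']
m=np.zeros((400,640),bool);m[174:204,405:460]=1
L=P[m];L=L[(L[:,2]>.08)&(L[:,2]<.25)];
for _ in range(3):
    c=L.mean(0);vt=np.linalg.svd(L-c)[2];L=L[abs((L-c)@vt[2])<.004]
n=vt[2]*np.sign(vt[2][2]);print(len(L),c,n,'ang',np.arccos(n[2]),'yaw',np.degrees(np.arctan2(-n[1],-n[0])))
for jaw in(-5,175,85,-95):
  print(jaw,delta([.56,-.24,.40],down(jaw)))
# wrist cam pose relative to tool
i=cams.camera_info('wrist');Rc=cv2.Rodrigues(i['rvec'])[0];C=-Rc.T@np.ravel(i['tvec']);R0=Ro.from_rotvec(s['tcp_rot'])
print('cam in tool',R0.inv().apply(C-s['position']),'axis',R0.inv().apply(Rc[2]),'right',R0.inv().apply(Rc[0]),i['fovy'])
E
```

```text
[[-0.     0.943  0.332]
 [ 0.001  0.332 -0.943]
 [-1.     0.    -0.001]]
1643 [ 0.62979558 -0.23885309  0.10936199] [ 0.47257753 -0.03139022  0.88072989] ang 0.49339524505466653 yaw 176.19980013637706
-5 (array([ 0.148, 14.946, -4.581]), array([-1.0932e+01, -8.0000e-03, -6.0000e-03]))
175 (array([ 0.148, 14.946, -4.581]), array([ 1.9068e+01, -7.0000e-03,  9.0000e-03]))
85 (array([ 0.148, 14.946, -4.581]), array([-2.5932e+01, -2.0000e-03, -1.4000e-02]))
-95 (array([ 0.148, 14.946, -4.581]), array([ 4.068e+00, -1.000e-02,  1.000e-03]))
cam in tool [0.02012389 0.06488429 0.00088646] axis [ 9.71427291e-01 -2.37337183e-01 -2.81125724e-04] right [4.60153767e-04 6.98922519e-04 9.99999650e-01] 59.7692030373467
```

{"op": "drive_tool", "data": {"rows": [{"fingers": 0, "offset": [0, 2.1, -1.7], "rot": [-1, 0, 0]}, {"fingers": 0, "offset": [0, 3.2, -2.7], "rot": [-2, 0, 0]}, {"fingers": 0, "offset": [0, 4.2, -3.5], "rot": [-3, 0, 0]}, {"fingers": 0, "offset": [0, 5.3, -4.4], "rot": [-4, 0, 0]}, {"fingers": 0, "offset": [0, 6.3, -5.2], "rot": [-5, 0, 0]}, {"fingers": 0, "offset": [0, 7.3, -6.1], "rot": [-6, 0, 0]}, {"fingers": 0, "offset": [0, 8.34, -6.92], "rot": [-7, 0, 0]}, {"fingers": 0, "offset": [0, 8.34, -6.92], "rot": [-8, 0, 0]}, {"fingers": 0, "offset": [0, 9.3, -6.5], "rot": [-9, 0, 0]}, {"fingers": 0, "offset": [0, 10.3, -6.1], "rot": [-10, 0, 0]}, {"fingers": 0, "offset": [0, 11.3, -5.7], "rot": [-10.9, 0, 0]}, {"fingers": 0, "offset": [0, 12.3, -5.4], "rot": [-10.9, 0, 0]}, {"fingers": 0, "offset": [0, 13.3, -5.0], "rot": [-10.9, 0, 0]}, {"fingers": 0, "offset": [0.5, 14.3, -4.6], "rot": [-10.9, 0, 0]}, {"fingers": 0, "offset": [1, 15.3, -4.3], "rot": [-10.9, 0, 0]}, {"fingers": 0, "offset": [1.5, 16.24, -3.97], "rot": [-10.9, 0, 0]}, {"fingers": 0, "offset": [1.5, 16.24, -3.97], "rot": [-10.9, 0, 0]}, {"fingers": 0, "offset": [1.5, 16.24, -3.97], "rot": [-10.9, 0, 0]}]}}

```text
t: 1.6
position: [0.6033, -0.2441, 0.3577]
tcp_rot: [0.071, 1.573, -0.069]
contact_force: [-0.7, 1.4, 0.3]
opening: 0.006
```

Run:
```python
from h import *
im,d,i=cloud('wrist');save(im,'w1');P=pts(d,i);np.savez('w1.npz',im=im,P=P)
m=(P[...,2]>.085)&(P[...,2]<.2)&(P[...,0]>.55)&(P[...,0]<.7)&(P[...,1]>-.34)&(P[...,1]<-.16)&(d>0)
L=P[m]
for _ in range(5):
    c=np.median(L,0) if _==0 else L.mean(0);vt=np.linalg.svd(L-c,full_matrices=False)[2];L=L[abs((L-c)@vt[2])<(.02,.01,.005,.003,.002)[_]]
n=vt[2]*np.sign(vt[2][2]);print(len(L),c,n,np.arccos(n[2]))
print('height at push', c[2]-((.603-c[0])*n[0]+(-.2447-c[1])*n[1])/n[2])
```

```text
20375 [ 0.62237711 -0.21120503  0.11249758] [ 0.46871541 -0.02938463  0.88286036] 0.48887797536917
height at push 0.12167016462513593
```

View pics/w1.png

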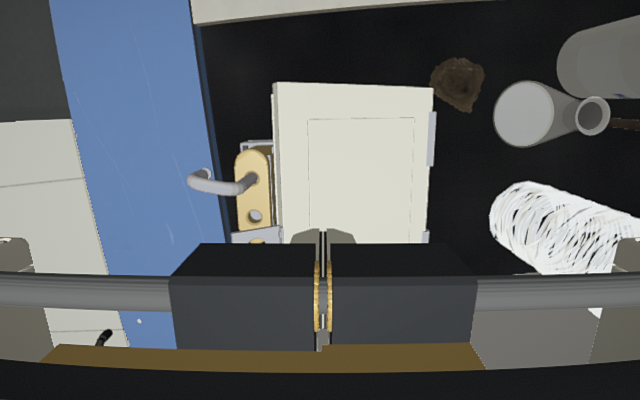

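{"op": "drive_tool", "data": {"rows": [{"fingers": 0, "offset": [0.5, 0, 0], "rot": [0, 0, 0]}, {"fingers": 0, "offset": [1.0, 0, 0], "rot": [0, 0, 0]}, {"fingers": 0, "offset": [1.5, 0, 0], "rot": [0, 0, 0]}, {"fingers": 0, "offset": [1.7, 0, 0], "rot": [0, 0, 0]}, {"fingers": 0, "offset": [1.85, 0, 0], "rot": [0, 0, 0]}, {"fingers": 0, "offset": [2.0, 0, 0], "rot": [0, 0, 0]}, {"fingers": 0, "offset": [2.15, 0, 0], "rot": [0, 0, 0]}, {"fingers": 0, "offset": [2.3, 0, 0], "rot": [0, 0, 0]}, {"fingers": 0, "offset": [2.45, 0, 0], "rot": [0, 0, 0]}, {"fingers": 0, "offset": [2.6, 0, 0], "rot": [0, 0, 0]}, {"fingers": 0, "offset": [2.75, 0, 0], "rot": [0, 0, 0]}, {"fingers": 0, "offset": [2.9, 0, 0], "rot": [0, 0, 0]}, {"fingers": 0, "offset": [3.0, 0, 0], "rot": [0, 0, 0]}]}}

```text
t: 2.73
position: [0.6026, -0.2444, 0.269]
tcp_rot: [0.071, 1.57, -0.071]
contact_force: [-0.7, 1.3, 2.0]
opening: 0.005
```

{"op": "drive_tool", "data": {"rows": [{"fingers": 0, "offset": [0.05, 0, 0], "rot": [0, 0, 0]}, {"fingers": 0, "offset": [0.1, 0, 0], "rot": [0, 0, 0]}, {"fingers": 0, "offset": [0.13, 0, 0], "rot": [0, 0, 0]}, {"fingers": 0, "offset": [0.13, 0, 0], "rot": [0, 0, 0]}]}}

```text
t: 3.07
position: [0.6027, -0.2444, 0.2657]
tcp_rot: [0.071, 1.57, -0.071]
contact_force: [-0.6, -1.0, 0.4]
opening: 0.008
```

{"op": "drive_tool", "data": {"rows": [{"fingers": 0, "offset": [0.03, 0, 0], "rot": [0, 0, 0]}, {"fingers": 0, "offset": [0.05, 0, 0], "rot": [0, 0, 0]}, {"fingers": 0, "offset": [0.05, 0, 0], "rot": [0, 0, 0]}]}}

```text
t: 3.32
position: [0.6028, -0.2445, 0.2644]
tcp_rot: [0.071, 1.569, -0.071]
contact_force: [0.5, -0.2, 0.3]
opening: 0.008
```

Run:
```python
from h import *
im,d,i=cloud('wrist');P=pts(d,i);np.savez('w2.npz',im=im,P=P);save(im,'w2')
m=(P[...,2]>.06)&(P[...,2]<.2)&(P[...,0]>.58)&(P[...,0]<.67)&(P[...,1]>-.225)&(P[...,1]<-.17)&(d>0)
L=P[m]
for t in(.02,.01,.005,.003):
    c=np.median(L,0);vt=np.linalg.svd(L-c,full_matrices=False)[2];L=L[abs((L-c)@vt[2])<t]
n=vt[2]*np.sign(vt[2][2]);print(len(L),c,n,np.arccos(n[2])); print(bot.observe()['contact_force'])
```

```text
19066 [ 0.61222015 -0.21554582  0.18551538] [0.12436551 0.96481645 0.23165153] 1.3370212715314496
[ 0.74527034 -0.62874117  0.53842239]
```

Run:
```python
from h import *
P=np.load('w2.npz')['P']
m=(P[...,2]>.06)&(P[...,2]<.13)&(P[...,0]>.58)&(P[...,0]<.67)&(P[...,1]>-.225)&(P[...,1]<-.165)
L=P[m];print(len(L),np.percentile(L[:,2],[5,25,50,75,95]))
im,d,i=cloud('top');P=pts(d,i);
for x in(.58,.60,.64,.66):
  for y in(-.19,-.21,-.28,-.30):
    u,v=proj([x,y,.08],i).round().astype(int);print(x,y,P[v,u].round(4),end=' ')
  print()
```

```text
23722 [0.07693383 0.07776324 0.07832668 0.07885319 0.07956068]
0.58 -0.19 [ 0.5814 -0.1909  0.0786] 0.58 -0.21 [ 0.5812 -0.2101  0.0799] 0.58 -0.28 [ 0.5008 -0.1374  0.4972] 0.58 -0.3 [ 0.4985 -0.1435  0.5092] 
0.6 -0.19 [ 0.6011 -0.1895  0.0786] 0.6 -0.21 [ 0.6013 -0.2118  0.0775] 0.6 -0.28 [ 0.5169 -0.1457  0.4714] 0.6 -0.3 [ 0.5129 -0.1501  0.4898] 
0.64 -0.19 [ 0.6405 -0.1911  0.0804] 0.64 -0.21 [ 0.641  -0.2113  0.0784] 0.64 -0.28 [ 0.5432 -0.1512  0.4562] 0.64 -0.3 [ 0.5427 -0.1619  0.4584] 
0.66 -0.19 [ 0.6615 -0.1904  0.0774] 0.66 -0.21 [ 0.6616 -0.2103  0.0773] 0.66 -0.28 [ 0.5585 -0.1548  0.4438] 0.66 -0.3 [ 0.5545 -0.1615  0.4581]
```

View pics/w2.png

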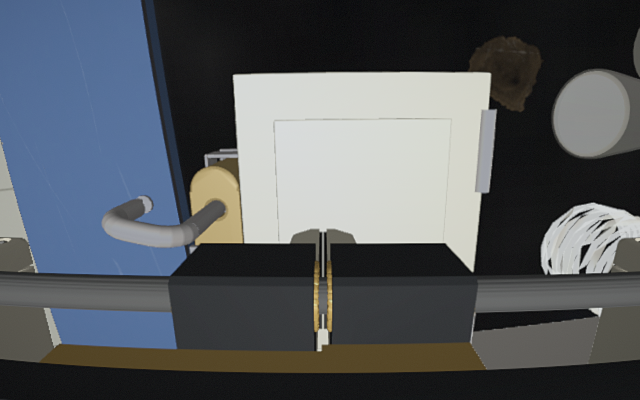

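{"op": "drive_tool", "data": {"rows": [{"fingers": 0, "offset": [0.02, 0, 0], "rot": [0, 0, 0]}, {"fingers": 0, "offset": [0.04, 0, 0], "rot": [0, 0, 0]}, {"fingers": 0, "offset": [0.04, 0, 0], "rot": [0, 0, 0]}]}}

```text
t: 3.67
position: [0.6028, -0.2445, 0.2639]
tcp_rot: [0.071, 1.569, -0.071]
contact_force: [-2.7, 1.0, 7.7]
opening: 0.004
```

Run:
```python
from h import *
im,d,i=cloud('wrist');P=pts(d,i)
m=(P[...,2]>.06)&(P[...,2]<.13)&(P[...,0]>.58)&(P[...,0]<.67)&(P[...,1]>-.225)&(P[...,1]<-.165)
L=P[m];A=np.c_[L[:,:2]-[.62,-.2],np.ones(len(L))];print(np.linalg.lstsq(A,L[:,2],rcond=None)[0]); print(bot.observe()['contact_force'])
```

```text
[-0.00013899 -0.01968467  0.07811301]
[-3.21082909  1.74351533  7.26176268]
```

{"op": "drive_tool", "data": {"rows": [{"fingers": 0, "offset": [-1, 0, 0], "rot": [0, 0, 0]}, {"fingers": 0, "offset": [-2, 0, 0], "rot": [0, 0, 0]}, {"fingers": 0, "offset": [-2.8, -0.3, -0.8], "rot": [0, 0, 0]}, {"fingers": 0, "offset": [-3.3, -0.83, -1.6], "rot": [0, 0, 0]}, {"fingers": 0, "offset": [-3.3, -0.83, -2.33], "rot": [0, 0, 0]}, {"fingers": 0, "offset": [-3.3, -0.83, -2.33], "rot": [0, 0, 0]}, {"fingers": 0, "offset": [-3.3, -0.83, -2.33], "rot": [0, 0, 0]}]}}

```text
t: 4.3
position: [0.5304, -0.2631, 0.3625]
tcp_rot: [0.072, 1.569, -0.072]
contact_force: [-0.1, 0.5, 0.4]
opening: 0.005
```

Run:
```python
from h import *
print(bot.observe()['position'])
im,d,i=cloud('wrist');save(im,'w3');P=pts(d,i);np.savez('w3.npz',im=im,P=P,d=d)
c=im.copy()
hsv=cv2.cvtColor(im,cv2.COLOR_RGB2HSV)
br=(hsv[...,1]>90)&(hsv[...,0]>12)&(hsv[...,0]<32)&(im[...,0]>120)&(abs(P[...,2]-.0685)<.005)
b=P[br];print(len(b),np.median(b,0));print(cv2.minAreaRect((b[:,:2]*1000).astype(np.float32)))
lid=(abs(P[...,2]-.0785)<.004)&(hsv[...,1]<60)&(P[...,0]<.72)&(P[...,0]>.5)&(P[...,1]>-.345)
l=P[lid];print(len(l));print(cv2.minAreaRect((l[:,:2]*1000).astype(np.float32)))
sh=(P[...,2]>.095)&(P[...,2]<.125)&(P[...,0]<.6)&(P[...,0]>.46)&(P[...,1]>-.3)&(P[...,1]<-.17)&(hsv[...,1]<80)
s=P[sh];print(len(s));print(cv2.minAreaRect((s[:,:2]*1000).astype(np.float32)),s.max(0),s.min(0))
t=s[s[:,2]>.112];print(len(t),t.mean(0),cv2.minAreaRect((t[:,:2]*1000).astype(np.float32)))
```

```text
[ 0.5303877  -0.26308977  0.36251945]
173 [ 0.54651174 -0.25929386  0.06785868]
((546.1226806640625, -240.39682006835938), (76.41429901123047, 24.964435577392578), 84.48918151855469)
30520
((601.131103515625, -244.37681579589844), (166.06405639648438, 171.33477783203125), 85.57010650634766)
805
((531.5845336914062, -219.2526092529297), (8.98276138305664, 40.21150588989258), 73.78872680664062) [ 0.55082364 -0.2102741   0.12033299] [ 0.51230282 -0.22774995  0.09540321]
702 [ 0.53139463 -0.21895295  0.11687768] ((531.180908203125, -219.13140869140625), (8.898274421691895, 35.58395004272461), 74.03473663330078)
```

View pics/w3.png

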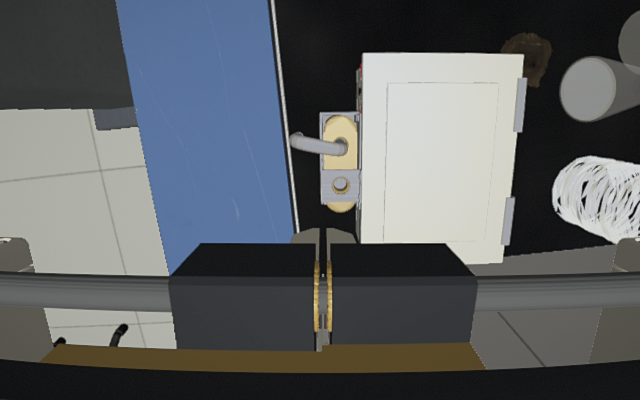

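Run:
```python
from h import *
print(delta([.532,-.2196,.3625],down(-106.5)),bot.observe()['q'].round(2))
```

```text
(array([-0.009,  1.444, -0.1  ]), array([ 1.6882e+01,  4.0000e-03, -3.0000e-03])) [-0.54  0.47  1.58  0.    1.09 -0.45]
```

{"op": "drive_tool", "data": {"rows": [{"fingers": 50, "offset": [0, 0.2, 0], "rot": [1.1, 0, 0]}, {"fingers": 50, "offset": [0, 0.4, 0], "rot": [2.2, 0, 0]}, {"fingers": 50, "offset": [0, 0.6, 0], "rot": [3.3, 0, 0]}, {"fingers": 50, "offset": [0, 0.8, 0], "rot": [4.4, 0, 0]}, {"fingers": 50, "offset": [0, 1.0, 0], "rot": [5.5, 0, 0]}, {"fingers": 50, "offset": [0, 1.2, 0], "rot": [6.6, 0, 0]}, {"fingers": 50, "offset": [0, 1.44, -0.1], "rot": [7.7, 0, 0]}, {"fingers": 50, "offset": [0, 1.44, -0.1], "rot": [8.8, 0, 0]}, {"fingers": 50, "offset": [0, 1.44, -0.1], "rot": [9.9, 0, 0]}, {"fingers": 50, "offset": [0, 1.44, -0.1], "rot": [11, 0, 0]}, {"fingers": 50, "offset": [0, 1.44, -0.1], "rot": [12.1, 0, 0]}, {"fingers": 50, "offset": [0, 1.44, -0.1], "rot": [13.2, 0, 0]}, {"fingers": 50, "offset": [0, 1.44, -0.1], "rot": [14.3, 0, 0]}, {"fingers": 50, "offset": [0, 1.44, -0.1], "rot": [15.4, 0, 0]}, {"fingers": 50, "offset": [0, 1.44, -0.1], "rot": [16.5, 0, 0]}, {"fingers": 50, "offset": [0, 1.44, -0.1], "rot": [16.88, 0, 0]}, {"fingers": 50, "offset": [0, 1.44, -0.1], "rot": [16.88, 0, 0]}, {"fingers": 50, "offset": [0, 1.44, -0.1], "rot": [16.88, 0, 0]}]}}

```text
t: 5.85
position: [0.5324, -0.2194, 0.3616]
tcp_rot: [1.416, 1.061, -1.416]
contact_force: [0.4, 0.2, 0.9]
opening: 0.499
```

Run:
```python
from h import *
print(bot.observe()['q'].round(2),delta([.532,-.2196,.291],down(-106.5)))
```

```text
[-0.47  0.44  1.63  0.    1.07  1.38] (array([ 2.355, -0.011,  0.01 ]), array([ 0.028, -0.001,  0.005]))
```

Now I lower straddling the crown and close gently.

{"op": "drive_tool", "data": {"rows": [{"fingers": 50, "offset": [0.8, 0, 0], "rot": [0, 0, 0]}, {"fingers": 50, "offset": [1.6, 0, 0], "rot": [0, 0, 0]}, {"fingers": 50, "offset": [2.1, 0, 0], "rot": [0, 0, 0]}, {"fingers": 50, "offset": [2.35, 0, 0], "rot": [0, 0, 0]}, {"fingers": 50, "offset": [2.35, 0, 0], "rot": [0, 0, 0]}, {"fingers": 0, "offset": [2.35, 0, 0], "rot": [0, 0, 0]}, {"fingers": 0, "offset": [2.35, 0, 0], "rot": [0, 0, 0]}, {"fingers": 0, "offset": [2.35, 0, 0], "rot": [0, 0, 0]}, {"fingers": 0, "offset": [2.35, 0, 0], "rot": [0, 0, 0]}, {"fingers": 0, "offset": [2.35, 0, 0], "rot": [0, 0, 0]}, {"fingers": 0, "offset": [2.35, 0, 0], "rot": [0, 0, 0]}], "grip_force": 6}}

```text
t: 6.77
position: [0.5319, -0.2197, 0.292]
tcp_rot: [1.418, 1.059, -1.417]
contact_force: [-0.1, -0.1, 1.4]
opening: 0.119
```

{"op": "drive_tool", "data": {"rows": [{"fingers": 0, "offset": [0, 0.001, 0.029], "rot": [-0.5, 0, 0]}, {"fingers": 0, "offset": [0, 0.003, 0.057], "rot": [-1, 0, 0]}, {"fingers": 0, "offset": [0, 0.012, 0.114], "rot": [-2, 0, 0]}, {"fingers": 0, "offset": [0, 0.027, 0.169], "rot": [-3, 0, 0]}, {"fingers": 0, "offset": [0, 0.047, 0.222], "rot": [-4, 0, 0]}, {"fingers": 0, "offset": [0, 0.047, 0.222], "rot": [-4, 0, 0]}]}}

```text
t: 7.27
position: [0.5313, -0.2266, 0.2918]
tcp_rot: [1.108, 1.27, -1.108]
contact_force: [1.3, -0.1, 0.5]
opening: 0.094
```

{"op": "drive_tool", "data": {"rows": [{"fingers": 0, "offset": [0, 0.003, 0.057], "rot": [-1, 0, 0]}, {"fingers": 0, "offset": [0, 0.012, 0.114], "rot": [-2, 0, 0]}, {"fingers": 0, "offset": [0, 0.027, 0.169], "rot": [-3, 0, 0]}, {"fingers": 0, "offset": [0, 0.047, 0.222], "rot": [-4, 0, 0]}, {"fingers": 0, "offset": [0, 0.073, 0.274], "rot": [-5, 0, 0]}, {"fingers": 0, "offset": [0, 0.104, 0.322], "rot": [-6, 0, 0]}, {"fingers": 0, "offset": [0, 0.14, 0.366], "rot": [-7, 0, 0]}, {"fingers": 0, "offset": [0, 0.181, 0.406], "rot": [-8, 0, 0]}, {"fingers": 0, "offset": [0, 0.225, 0.443], "rot": [-9, 0, 0]}, {"fingers": 0, "offset": [0, 0.274, 0.474], "rot": [-10, 0, 0]}, {"fingers": 0, "offset": [0, 0.325, 0.5], "rot": [-11, 0, 0]}, {"fingers": 0, "offset": [0, 0.378, 0.52], "rot": [-12, 0, 0]}, {"fingers": 0, "offset": [0, 0.433, 0.535], "rot": [-13, 0, 0]}, {"fingers": 0, "offset": [0, 0.433, 0.535], "rot": [-13, 0, 0]}, {"fingers": 0, "offset": [0, 0.433, 0.535], "rot": [-13, 0, 0]}]}}

```text
t: 8.52
position: [0.5463, -0.2405, 0.2917]
tcp_rot: [0.066, 1.57, -0.066]
contact_force: [-0.3, 0.2, 0.3]
opening: 0.098
```

{"op": "drive_tool", "data": {"rows": [{"fingers": 40, "offset": [0, 0, 0], "rot": [0, 0, 0]}, {"fingers": 40, "offset": [0, 0, 0], "rot": [0, 0, 0]}, {"fingers": 40, "offset": [0, 0, 0], "rot": [0, 0, 0]}, {"fingers": 40, "offset": [0, 0, 0], "rot": [0, 0, 0]}, {"fingers": 40, "offset": [-0.5, 0, 0], "rot": [0, 0, 0]}, {"fingers": 40, "offset": [-1.3, 0, 0], "rot": [0, 0, 0]}, {"fingers": 0, "offset": [-2.3, -0.4, 0], "rot": [0, 0, 0]}, {"fingers": 0, "offset": [-2.3, -1.0, 0], "rot": [0, 0, 0]}, {"fingers": 0, "offset": [-2.3, -1.0, 0], "rot": [0, 0, 0]}, {"fingers": 0, "offset": [-2.3, -1.0, 0], "rot": [0, 0, 0]}, {"fingers": 0, "offset": [-2.3, -1.0, 0], "rot": [0, 0, 0]}]}}

```text
t: 9.43
position: [0.5437, -0.2701, 0.3598]
tcp_rot: [0.063, 1.571, -0.061]
contact_force: [-0.3, 1.1, 0.5]
opening: 0.089
```

Run:
```python
from h import *
im,d,i=cloud('wrist');save(im,'w4');P=pts(d,i);np.savez('w4.npz',im=im,P=P,d=d)
s=P[(P[...,2]>.09)&(P[...,2]<.125)&(P[...,0]<.6)&(P[...,0]>.5)&(P[...,1]>-.29)&(P[...,1]<-.18)&(d>0)]
print(len(s),s.min(0),s.max(0));t=s[s[:,2]>.11];print(t.mean(0),cv2.minAreaRect((t[:,:2]*1000).astype(np.float32)))
print(bot.observe()['position'])
l=P[(abs(P[...,2]-.0785)<.003)&(P[...,0]<.68)&(P[...,0]>.58)&(P[...,1]>-.225)&(P[...,1]<-.17)]
A=np.c_[l[:,:2]-[.62,-.2],np.ones(len(l))];print('lid slope',np.linalg.lstsq(A,l[:,2],rcond=None)[0])
save(cv2.resize(im[60:260,220:480],(780,600)),'w4c')
```

```text
799 [ 0.54102758 -0.2609543   0.0904552 ] [ 0.55189635 -0.22076644  0.12077016]
[ 0.54634821 -0.24032585  0.11638069] ((546.1968383789062, -241.089599609375), (36.64765930175781, 8.690353393554688), 85.79985046386719)
[ 0.5437814  -0.26996557  0.35976353]
lid slope [-0.00390428 -0.01761417  0.078135  ]
```

View pics/w4c.png

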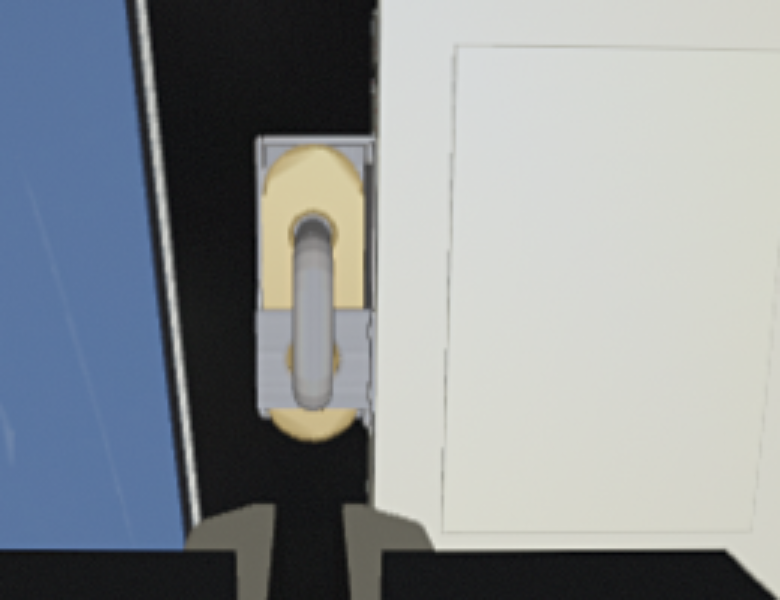

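{"op": "drive_tool", "data": {"rows": [{"fingers": 0, "offset": [0, 0.5, 0], "rot": [0, 0, 0]}, {"fingers": 0, "offset": [0, 1.0, 0], "rot": [0, 0, 0]}, {"fingers": 0, "offset": [0.5, 1.0, 0], "rot": [0, 0, 0]}, {"fingers": 0, "offset": [1.0, 1.0, 0], "rot": [0, 0, 0]}, {"fingers": 0, "offset": [1.4, 1.0, 0], "rot": [0, 0, 0]}, {"fingers": 0, "offset": [1.65, 1.0, 0], "rot": [0, 0, 0]}, {"fingers": 0, "offset": [1.65, 1.0, 0], "rot": [0, 0, 0]}, {"fingers": 0, "offset": [1.65, 1.0, 0], "rot": [0, 0, 0]}], "grip_force": 30}}

```text
t: 10.15
position: [0.5464, -0.2403, 0.3111]
tcp_rot: [0.061, 1.57, -0.061]
contact_force: [-0.1, 0.1, -0.4]
opening: 0.008
```

{"op": "drive_tool", "data": {"rows": [{"fingers": 0, "offset": [0.1, 0, 0], "rot": [0, 0, 0]}, {"fingers": 0, "offset": [0.2, 0, 0], "rot": [0, 0, 0]}, {"fingers": 0, "offset": [0.3, 0, 0], "rot": [0, 0, 0]}, {"fingers": 0, "offset": [0.4, 0, 0], "rot": [0, 0, 0]}, {"fingers": 0, "offset": [0.5, 0, 0], "rot": [0, 0, 0]}, {"fingers": 0, "offset": [0.6, 0, 0], "rot": [0, 0, 0]}, {"fingers": 0, "offset": [0.6, 0, 0], "rot": [0, 0, 0]}]}}

```text
t: 10.73
position: [0.5462, -0.2405, 0.2927]
tcp_rot: [0.062, 1.57, -0.061]
contact_force: [1.7, 0.9, 2.0]
opening: 0.005
```

{"op": "drive_tool", "data": {"rows": [{"fingers": 0, "offset": [0.04, 0, 0], "rot": [0, 0, 0]}, {"fingers": 0, "offset": [0.08, 0, 0], "rot": [0, 0, 0]}, {"fingers": 0, "offset": [0.12, 0, 0], "rot": [0, 0, 0]}, {"fingers": 0, "offset": [0.12, 0, 0], "rot": [0, 0, 0]}, {"fingers": 0, "offset": [0.12, 0, 0], "rot": [0, 0, 0]}]}}

```text
t: 11.15
position: [0.5464, -0.2406, 0.2898]
tcp_rot: [0.061, 1.569, -0.061]
contact_force: [1.0, 2.0, 4.8]
opening: 0.006
```

{"op": "drive_tool", "data": {"rows": [{"fingers": 0, "offset": [0.03, 0, 0], "rot": [0, 0, 0]}, {"fingers": 0, "offset": [0.03, 0, 0], "rot": [0, 0, 0]}, {"fingers": 0, "offset": [0.03, 0, 0], "rot": [0, 0, 0]}]}}

```text
t: 11.4
position: [0.5464, -0.2406, 0.289]
tcp_rot: [0.061, 1.569, -0.061]
contact_force: [0.6, 2.3, 4.7]
opening: 0.004
```

{"op": "drive_tool", "data": {"rows": [{"fingers": 0, "offset": [0.03, 0, 0], "rot": [0, 0, 0]}, {"fingers": 0, "offset": [0.03, 0, 0], "rot": [0, 0, 0]}, {"fingers": 0, "offset": [0.03, 0, 0], "rot": [0, 0, 0]}]}}

```text
t: 11.65
position: [0.5464, -0.2405, 0.288]
tcp_rot: [0.061, 1.569, -0.061]
contact_force: [0.8, 2.3, 5.3]
opening: 0.003
```

{"op": "drive_tool", "data": {"rows": [{"fingers": 0, "offset": [0.02, 0, 0], "rot": [0, 0, 0]}, {"fingers": 0, "offset": [0.02, 0, 0], "rot": [0, 0, 0]}, {"fingers": 0, "offset": [0.02, 0, 0], "rot": [0, 0, 0]}]}}

```text
t: 11.9
position: [0.5464, -0.2406, 0.2874]
tcp_rot: [0.061, 1.569, -0.061]
contact_force: [1.6, 2.1, 6.2]
opening: 0.005
```

{"op": "drive_tool", "data": {"rows": [{"fingers": 0, "offset": [0.02, 0, 0], "rot": [0, 0, 0]}, {"fingers": 0, "offset": [0.02, 0, 0], "rot": [0, 0, 0]}, {"fingers": 0, "offset": [0.02, 0, 0], "rot": [0, 0, 0]}]}}

```text
t: 12.15
position: [0.5464, -0.2405, 0.2868]
tcp_rot: [0.061, 1.569, -0.061]
contact_force: [0.8, 2.4, 6.6]
opening: 0.005
```

{"op": "drive_tool", "data": {"rows": [{"fingers": 0, "offset": [0.02, 0, 0], "rot": [0, 0, 0]}, {"fingers": 0, "offset": [0.02, 0, 0], "rot": [0, 0, 0]}, {"fingers": 0, "offset": [0.02, 0, 0], "rot": [0, 0, 0]}]}}

```text
t: 12.4
position: [0.5463, -0.2405, 0.2861]
tcp_rot: [0.062, 1.57, -0.061]
contact_force: [1.9, 1.9, 5.4]
opening: 0.007
```

{"op": "drive_tool", "data": {"rows": [{"fingers": 0, "offset": [0.02, 0, 0], "rot": [0, 0, 0]}, {"fingers": 0, "offset": [0.02, 0, 0], "rot": [0, 0, 0]}, {"fingers": 0, "offset": [0.02, 0, 0], "rot": [0, 0, 0]}]}}

```text
t: 12.65
position: [0.5464, -0.2405, 0.2855]
tcp_rot: [0.061, 1.57, -0.061]
contact_force: [1.4, 3.4, 5.8]
opening: 0.006
```

{"op": "drive_tool", "data": {"rows": [{"fingers": 0, "offset": [0.02, 0, 0], "rot": [0, 0, 0]}, {"fingers": 0, "offset": [0.02, 0, 0], "rot": [0, 0, 0]}, {"fingers": 0, "offset": [0.02, 0, 0], "rot": [0, 0, 0]}]}}

```text
t: 12.9
position: [0.5464, -0.2405, 0.285]
tcp_rot: [0.061, 1.569, -0.061]
contact_force: [0.8, 3.1, 6.8]
opening: 0.007
```

{"op": "drive_tool", "data": {"rows": [{"fingers": 0, "offset": [0.02, 0, 0], "rot": [0, 0, 0]}, {"fingers": 0, "offset": [0.02, 0, 0], "rot": [0, 0, 0]}, {"fingers": 0, "offset": [0.02, 0, 0], "rot": [0, 0, 0]}]}}

```text
t: 13.15
position: [0.5464, -0.2405, 0.2848]
tcp_rot: [0.061, 1.569, -0.061]
contact_force: [0.3, 5.2, 9.9]
opening: 0.008
```

{"op": "drive_tool", "data": {"rows": [{"fingers": 0, "offset": [0.012, 0, 0], "rot": [0, 0, 0]}, {"fingers": 0, "offset": [0.012, 0, 0], "rot": [0, 0, 0]}, {"fingers": 0, "offset": [0.012, 0, 0], "rot": [0, 0, 0]}]}}

```text
t: 13.4
position: [0.5465, -0.2405, 0.2847]
tcp_rot: [0.061, 1.569, -0.061]
contact_force: [-0.1, 5.3, 13.4]
opening: 0.005
```

The force is climbing, and this could be either the pawl or the stop. I'll back off to see whether the shackle follows.

{"op": "drive_tool", "data": {"rows": [{"fingers": 0, "offset": [-0.05, 0, 0], "rot": [0, 0, 0]}, {"fingers": 0, "offset": [-0.1, 0, 0], "rot": [0, 0, 0]}, {"fingers": 0, "offset": [-0.15, 0, 0], "rot": [0, 0, 0]}, {"fingers": 0, "offset": [-0.15, 0, 0], "rot": [0, 0, 0]}, {"fingers": 0, "offset": [-0.15, 0, 0], "rot": [0, 0, 0]}]}}

```text
t: 13.82
position: [0.5461, -0.2408, 0.288]
tcp_rot: [0.061, 1.57, -0.061]
contact_force: [0.8, -0.6, 0.8]
opening: 0.005
```

{"op": "drive_tool", "data": {"rows": [{"fingers": 0, "offset": [-0.5, 0, 0], "rot": [0, 0, 0]}, {"fingers": 0, "offset": [-1.3, 0, 0], "rot": [0, 0, 0]}, {"fingers": 0, "offset": [-2.3, -0.4, 0], "rot": [0, 0, 0]}, {"fingers": 0, "offset": [-2.5, -1.0, 0], "rot": [0, 0, 0]}, {"fingers": 0, "offset": [-2.5, -1.0, 0], "rot": [0, 0, 0]}, {"fingers": 0, "offset": [-2.5, -1.0, 0], "rot": [0, 0, 0]}, {"fingers": 0, "offset": [-2.5, -1.0, 0], "rot": [0, 0, 0]}]}}

```text
t: 14.4
position: [0.5437, -0.2701, 0.3621]
tcp_rot: [0.062, 1.572, -0.061]
contact_force: [0.6, -0.1, -0.0]
opening: 0.004
```

Run:
```python
from h import *
im,d,i=cloud('wrist');P=pts(d,i)
s=P[(P[...,2]>.085)&(P[...,2]<.125)&(P[...,0]<.56)&(P[...,0]>.53)&(P[...,1]>-.275)&(P[...,1]<-.2)&(d>0)]
print(len(s),np.percentile(s[:,2],[5,50,95]));t=s[s[:,2]>.09];print(cv2.minAreaRect((t[:,:2]*1000).astype(np.float32)))
l=P[(abs(P[...,2]-.0785)<.003)&(P[...,0]<.68)&(P[...,0]>.58)&(P[...,1]>-.225)&(P[...,1]<-.17)]
print('lid z',np.median(l[:,2]),len(l))
save(cv2.resize(im[60:260,220:480],(780,600)),'w5c')
a,_=cams.snapshot('top');b=np.load('top0.npz')['im'];r=(slice(200,290),slice(170,370));print('bystander diff',cv2.absdiff(a[r],b[r]).max(2).__gt__(40).sum())
print(bot.observe()['contact_force'])
```

```text
655 [0.08978172 0.09760196 0.10020015]
((546.0479125976562, -240.50999450683594), (37.914756774902344, 8.976899147033691), 84.17443084716797)
lid z 0.07805138383930336 10117
bystander diff 0
[-0.93354946 -0.39915566  0.00421956]
```

View pics/w5c.png

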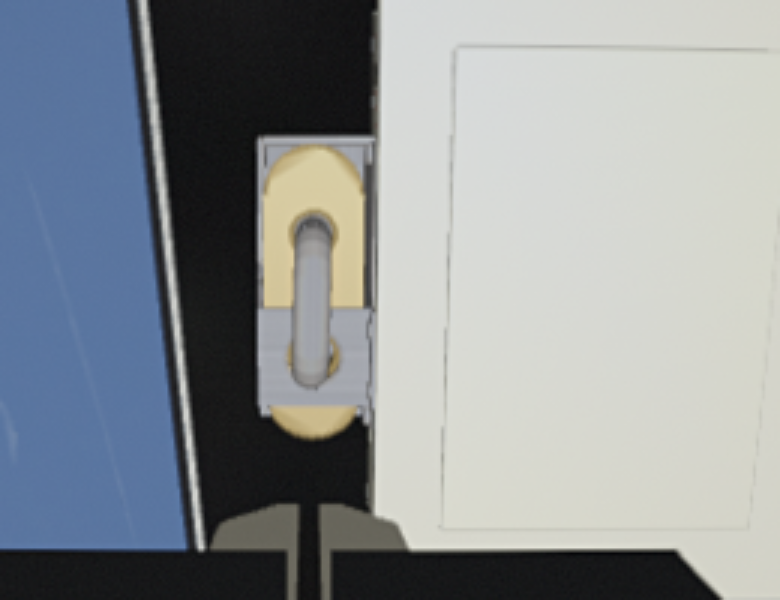

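```bash
python3 -c "
from h import *
finish_job()"
```

```text
the job is handed in; nothing more can be done
```

The lid is shut and the padlock is locked. I handed the job in at about 14.5 s on the robot's clock; it reports no verdict.

**What I did**
- **Lid:** I pushed it down with closed fingers until it met the stop, at about 8 N.
- **Shackle swing:** I gripped the crown at 6 N and turned it about 102° counter-clockwise round the heel leg, then let go.
- **Pressing:** I pressed the crown down in steps of about 0.6 mm.

**Last checks**
- **Caught:** After I backed off, the shackle stayed down. Its crown top was at 100 mm, against about 120 mm before, so the free leg's end is about 11–12 mm below the padlock's top.
- **Lid and alignment:** The lid top stayed flat at 78 mm. Before pressing, the shackle lined up with the padlock to within about 1°; afterwards it was within about 2°, with the free leg through the tab.
- **Bystanders and robot:** The top view showed no change around most of the bystanders. That check did not cover the white plastic bottle, but the arm never went near it. The robot ended clear, with contact force about 0.

**What was unclear**
- I never saw a distinct force peak from the pawl, only a small drop from 6.6 to 5.4 N. The force then rose to 13.4 N against what was most likely the stop, and I backed off there. Allowing for about 5 N from the spring, I estimate about 8 N on the stop itself, under its 14 N limit.

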